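# Dial the code on a lockbox and slide its lid open

### The arm

A 6-joint arm with a two-finger parallel gripper is mounted at the origin on a cart in front of the work surface, level with it; the furniture and walls round the work are solid. World frame = base frame: x ahead of the robot, y to its left, z up, the work surface at z = 0. Lengths are in m, angles in rad, forces in N, time in s.
With the tool pointing down it reaches from about 0.25 to 0.775 m from the base axis. Payload 4 kg.
Tool frame: the origin (TCP) lies at the centre of the arm's flange, where the gripper is bolted on; the fingertips stand 199 mm ahead of it and the grasp point (between the pads) lies 180 mm ahead of it (robot.tcp_to_tips is the z of the fingertips in the tool frame, in m); z points along the fingers, y is the line along which they close (so a half turn about z gives the same grasp; the last joint's range is limited). The gripper opens to 94 mm and grips with 3 to 60 N. Pads are 16 mm wide; open, the fingers measure 119 mm over their backs; the gripper's body (75 mm by 177 mm) begins 78 mm behind the grasp point.
Start: joints at [1.071, 0.087, 1.371, -0, 1.684, -0.103], TCP at [0.213, 0.507, 0.405] pointing down, gripper open.
Joint ranges: [-3.1, 3.1], [-0.76, 2.03], [0.27, 2.55], [-1.08, 4.22], [0.17, 2.65], [-2.57, 2.57]. Speed limits (rad/s): [2.79, 2.79, 3.14, 3.14, 3.14, 3.14].

### API

Orientations are given as [roll, pitch, yaw] about the fixed x, y, z axes, in that order (R = Rz(yaw) Ry(pitch) Rx(roll)).
In Python, from bench import robot gives the robot as it stands.
- The arm moves only by the tool play_rows, never from a script. Its arguments are lists of equal length, an entry for each row: "translation": the shift along the tool's x, y, z scaled (see below), a list of three; "twist": the turn, a rotation vector about the tool's x, y, z scaled (see below), a list of three; "gripper": the opening, from -1 (shut) to 1 (fully open). A call has 1 to 8 rows; each row shifts and turns the commanded pose from where the row before left it, along the tool's axes as they then stand; what a row does not reach is not made up. The controller multiplies each number of a shift by 0.04 m and each number of a turn by 0.1 rad. A row lasts 1/10 s, in which the tool goes at most 50 mm and 8.59 degrees, less where a joint would pass 70% of its speed; a pose out of reach is approached as far as the arm can. A call with a number of a shift or a turn outside -1 to 1 is refused whole. A call with a gripper value outside its range is refused whole. The fingers move at their own pace and stop on an object; the grip force is fixed at half the most. Time passes only in rows, so rows that do not move let the fingers close. It gives the time, the measured TCP pose, the force, the opening and the grip force at its end, in the units of the state.
- robot.get_obs(): the state, without advancing time (a new reading comes with each control period).
- robot.snapshot(name): name is "side" or "top" or "wrist"; returns the picture (480x640x3 uint8, red, green, blue); there is no depth.
- robot.camera_model(name): a dict with "camera_matrix" (3x3 intrinsics, pixels), "rvec" (rotation vector, rad) and "tvec" (3), from world to camera coordinates, as OpenCV has them. Camera axes: x right, y down, z forward; pixel columns grow to the right and rows downward; lengths in m; the calibration is good to about 2 mm. A picture is of the moment at which its call begins: read the wrist's pose just before it. camera_model takes no time and is no camera call; for the wrist camera it gives the pose at the moment of the call.
- robot.close_job(): hands the job in; it is judged then, once.
Trained networks look in the newest picture that a camera, given by its name, has taken for a name from the list of things; names that differ only in an ending like _2 or _b are one class to them, and where a whole thing is asked for, a point or a joint stands for the part that bears it (a point fixed in the world has none). Each returns a list of dicts, best first, with "score" (0 to 1); they miss things now and then, are a little off and sometimes report something else, mostly with a low value. They report only what shows in the picture. A call takes as long as a camera call.
- robot.recognise(name, camera): "centre" ([x, y, z] in m, in world coordinates, good to about 4 mm: the middle of the surface that is visible of it).
- robot.spot_point(name, camera): "centre" ([x, y, z] in m, in world coordinates, good to about 4 mm: a listed point, or the origin of a listed thing).
The state is a dict: "time": time; "joint_positions": joint angles; "qvel": joint speeds; "joint_torque": joint torques, N m; "tool_pos": TCP position; "ee_rot": TCP orientation; "wrist_force": force on the tool from outside, world axes, zero at the start; "wrist_torque": the same for the moment, N m; "width": finger opening in m; "finger_force": force on a finger pad.
Only numpy, scipy, OpenCV 4.12 (cv2) and the standard library are available. Lean on these libraries where they do the work, as an engineer would, in place of code of your own. Each camera call takes 0.05 s, during which the arm holds its last target. There are 200 camera calls.

### The job

Roll the lockbox's three thumbwheels so that, from left to right as the robot sees them, the numbers 2, 4 and 3 (counted in white dots) stand squarely on top. Then slide the lid all the way back, away from the robot, leaving the code standing on the wheels and without moving the other things on the worktop.

Things in the scene. Friction and masses are not known exactly. Their poses are not given: they have to be found in the camera images.
- lockbox: Flat grey lockbox fixed to the worktop, 199 mm (its x) by 210 mm (y) by 48 mm high (52 at the lid sides). Origin at worktop height, 104 mm behind its front face, half way across; x points from the wheels in front to the lid at the back, y to the left as the robot sees it, z up. Three black thumbwheels stand in slots along its front, 70 mm apart, on one axle parallel to y at x = -50 mm, z = 46 mm.
- wheel_left (a joint): Turn of the left (box +y) thumbwheel, rad. Number n (n white dots, as on dice) stands straight on top at (n - 1) x 1.047: 1 at 0, 2 at 1.047, 3 at 2.094, 4 at 3.142, 5 at 4.189, 6 at 5.236. Rolling its top away from the robot (box +x) raises the value. It stays where left (0.05 N m friction), has no clicks, stops at -0.5 and 5.7.
- wheel_middle (a joint): Turn of the middle thumbwheel, rad. Number n (n white dots, as on dice) stands straight on top at (n - 1) x 1.047: 1 at 0, 2 at 1.047, 3 at 2.094, 4 at 3.142, 5 at 4.189, 6 at 5.236. Rolling its top away from the robot (box +x) raises the value. It stays where left (0.05 N m friction), has no clicks, stops at -0.5 and 5.7.
- wheel_right (a joint): Turn of the right (box -y) thumbwheel, rad. Number n (n white dots, as on dice) stands straight on top at (n - 1) x 1.047: 1 at 0, 2 at 1.047, 3 at 2.094, 4 at 3.142, 5 at 4.189, 6 at 5.236. Rolling its top away from the robot (box +x) raises the value. It stays where left (0.05 N m friction), has no clicks, stops at -0.5 and 5.7.
- wheel_left_hub (a point): Centre of the left wheel, on its axle, box y = +70 mm; stays put as it turns. Wheel 84 mm in diameter, 24 mm wide, flat sides, top 88 mm above the worktop and 40 mm above the box, 46 mm free to the next wheel. Pinch it from above by its flat sides and move round the axle, or roll it by the rim. Six dotted numbers round the rim, 60 degrees apart.
- wheel_middle_hub (a point): Centre of the middle wheel, on its axle, box y = 0; stays put as it turns. Wheel 84 mm in diameter, 24 mm wide, flat sides, top 88 mm above the worktop and 40 mm above the box, 46 mm free to the next wheel. Pinch it from above by its flat sides and move round the axle, or roll it by the rim. Six dotted numbers round the rim, 60 degrees apart.
- wheel_right_hub (a point): Centre of the right wheel, on its axle, box y = -70 mm; stays put as it turns. Wheel 84 mm in diameter, 24 mm wide, flat sides, top 88 mm above the worktop and 40 mm above the box, 46 mm free to the next wheel. Pinch it from above by its flat sides and move round the axle, or roll it by the rim. Six dotted numbers round the rim, 60 degrees apart.
- lid (a joint): Steel sliding lid behind the wheels, 94 x 200 mm, its top 51 mm above the worktop: 0 shut, 0.070 m fully open at its stop. Slides along box +x, away from the robot, overhanging the box's back, with 2.5 N of friction; stays where left. Locked (4 mm play) until all three wheels show the code 2, 4, 3, left to right, each within about 0.22 rad.
- lid_handle (a point): Top centre of the lid's upright black handle, a bar 90 mm long (box y), 12 mm thick (x), rising 27 mm above the lid to 78 mm above the worktop. Moves with the lid; shut, it lies at box x = 55 mm, y = 0, with 57 mm free between it and the wheels. Push its front face or grip it.
- screwdriver: Loose screwdriver with a red handle, 167 mm long, 20 mm high, lying along its y to the right of the box; bystander, to be left alone. Origin on the worktop under its middle.
- fuse_box: Loose small carton, 45 x 70 x 35 mm high, beside the box's left side; bystander, to be left alone. Origin at the middle of its underside.
- tape_roll: Loose roll of tape lying flat, 68 mm across, 18 mm high; bystander, to be left alone. Origin at the middle of its underside.
- reagent_b: Loose brown bottle with a black cap, 62 mm across, 128 mm high, behind the box; bystander, to be left alone. Origin at the middle of its underside.
- calculator: Loose pocket calculator, 130 x 75 x 14 mm, on the left; bystander, to be left alone. Origin at the middle of its underside.

How it is judged:
On the way:
1. the wheels show 2, 4, 3 (left to right, each within 0.2 rad) while the lid is still shut (value of joint wheel_left between 0.847 and 1.247 rad and value of joint wheel_middle between 2.942 and 3.342 rad and value of joint wheel_right between 1.894 and 2.294 rad and value of joint lid below 0.008 m), for 0.2 s.
At the end, for the whole second after the job is handed in: The wheels still show 2, 4, 3 from left to right, each within 0.2 rad (11 degrees) of straight up (left 1.047, middle 3.142, right 2.094), and the lid is at rest at least 62 mm open out of 70 mm (value of joint wheel_left between 0.847 and 1.247 rad and value of joint wheel_middle between 2.942 and 3.342 rad and value of joint wheel_right between 1.894 and 2.294 rad and value of joint lid above 0.062 m and velocity of joint lid between -0.01 and 0.01 m/s); the robot touches nothing.
It fails at once if a bystander (screwdriver, carton, tape roll, brown bottle, calculator) is moved by more than 25 mm (distance of any of screwdriver, fuse_box, tape_roll, reagent_b, calculator from where it was at the start of the episode above 0.025 m).
It also fails if it takes over 72 s, if anything falls off the work surface, if the arm or the gripper's body presses on something with over 40 N, if the wrist force passes 120 N, or if a joint passes its speed limit or range.

## Working session

There is one attempt and no reset: what is moved stays moved. The work goes in short steps, Python scripts to look and compute and a tool call to move; the robot and the scene stay as the last step left them, time stands still between calls to the robot, and variables do not carry over. Pictures are saved under pics/ and viewed, at most 10 in all, crops included, and the job is handed in when it is done.

Besides the shell and the picture viewer there is one more tool, called after ">>>" as name(argument=value, ...) on one line, values as JSON. play_rows: Moves the arm, as the interface text tells. Its arguments: {"type":"object","properties":{"translation":{"type":"array","items":{"type":"array","items":{"type":"number","minimum":-1,"maximum":1}}},"twist":{"type":"array","items":{"type":"array","items":{"type":"number","minimum":-1,"maximum":1}}},"gripper":{"type":"array","items":{"type":"number"}}},"required":["translation","twist","gripper"]}

```bash
mkdir -p pics
python3 - <<'E'
from bench import robot
import cv2,numpy as np
o=robot.get_obs();print(o['time'],o['tool_pos'],o['ee_rot'],o['width'])
for c in ("top","side"):
    im=robot.snapshot(c);cv2.imwrite(f"pics/{c}0.png",im[:,:,::-1])
    for n in ("wheel_left_hub","wheel_middle_hub","wheel_right_hub","lid_handle","lockbox"):
        r=robot.spot_point(n,c);print(c,n,[(np.round(d['centre'],3),round(d['score'],2)) for d in r[:2]])
for n in("screwdriver","fuse_box","tape_roll","reagent_b","calculator"):
    r=robot.spot_point(n,"top");print(n,[(np.round(d['centre'],3),round(d['score'],2)) for d in r[:1]])
print(robot.get_obs()['time'])
E
```

```text
0.0 [0.21251934 0.50716499 0.40351883] [-3.13941925e+00 -2.30507179e-04  2.74478788e+00] 0.09375892771059548
top wheel_left_hub [(array([ 0.48 , -0.14 ,  0.049]), 0.87)]
top wheel_middle_hub [(array([ 0.47 , -0.212,  0.043]), 0.94)]
top wheel_right_hub [(array([ 0.454, -0.276,  0.047]), 0.59), (array([ 0.647,  0.202, -0.003]), 0.44)]
top lid_handle [(array([ 0.571, -0.234,  0.08 ]), 0.83)]
top lockbox [(array([ 0.519, -0.226, -0.   ]), 0.76)]
side wheel_left_hub [(array([ 0.489, -0.14 ,  0.045]), 0.6)]
side wheel_middle_hub [(array([ 0.47 , -0.21 ,  0.044]), 0.85)]
side wheel_right_hub [(array([ 0.458, -0.281,  0.04 ]), 0.64)]
side lid_handle [(array([ 0.574, -0.232,  0.076]), 0.65), (array([ 0.462, -0.367,  0.001]), 0.24)]
side lockbox [(array([ 0.522, -0.224,  0.004]), 0.84)]
screwdriver []
fuse_box [(array([ 0.606, -0.091,  0.004]), 0.89)]
tape_roll [(array([ 0.647,  0.196, -0.   ]), 0.83)]
reagent_b [(array([0.761, 0.067, 0.   ]), 0.87)]
calculator [(array([ 0.507,  0.304, -0.001]), 0.65)]
0.85
```

View pics/top0.png

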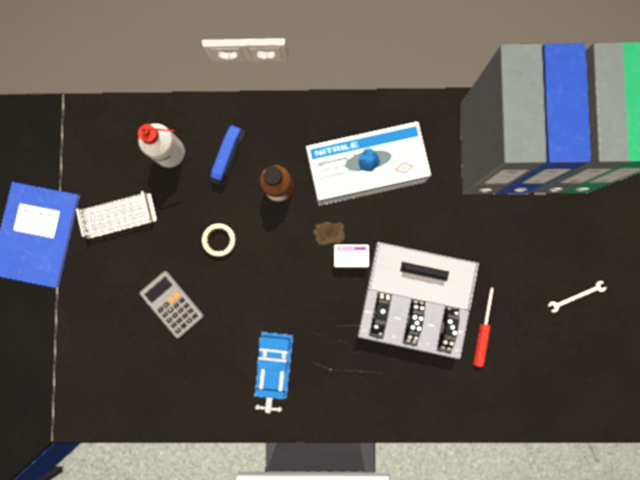

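View pics/side0.png

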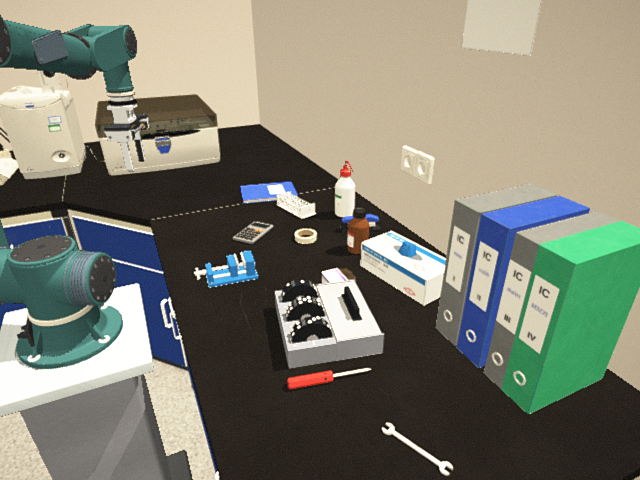

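The top view shows the box at (420,300), yawed by about -0.2 rad, with the wheels near (381,314), (415,322) and (450,328). The carton is at (351,256) and the screwdriver at (483,330). In the side view the box is at (325,320), and nothing stands above the wheels.

```bash
cat > h.py <<'E'
import numpy as np
from scipy.spatial.transform import Rotation as Ro
from bench import robot
def pose():
    o=robot.get_obs();return np.array(o['tool_pos']),Ro.from_euler('xyz',o['ee_rot'])
def rows(p,R,path,smax=0.95):
    """path: list of (pos,Rot,n) ; prints rounded rows in tool axes, tracks rounding"""
    for q,S,n in path:
        p0,R0=p,R; w=(R0.inv()*S).as_rotvec()
        if n is None: n=int(np.ceil(max(np.abs(R0.inv().apply(q-p0)).max()/.04/smax,np.abs(w).max()/.1/smax,np.linalg.norm(q-p0)/.048,1)))
        T=[];W=[]
        for k in range(1,n+1):
            qk=p0+(q-p0)*k/n;Sk=R0*Ro.from_rotvec(w*k/n)
            t=np.round(R.inv().apply(qk-p)/.04,2);v=np.round((R.inv()*Sk).as_rotvec()/.1,2)
            p=p+R.apply(t*.04);R=R*Ro.from_rotvec(v*.1);T.append(t.tolist());W.append(v.tolist())
        print(n,'T',T,'\n  W',W)
    return p,R
def down(yaw):return Ro.from_euler('xyz',[np.pi,0,yaw])
E
python3 - <<'E'
from h import *
import cv2
p,R=pose()
m=robot.camera_model('wrist');Rc=Ro.from_rotvec(np.ravel(m['rvec']));c=-Rc.inv().apply(np.ravel(m['tvec']))
print('cam in tool',R.inv().apply(c-p),'axis',R.inv().apply(Rc.inv().apply([0,0,1])),m['camera_matrix'][0][0])
rows(p,R,[(np.array([.44,-.21,.40]),down(np.pi-.2),None)])
E
```

```text
cam in tool [0.0835348  0.00134584 0.01929282] axis [-2.87267137e-01  1.40761243e-04  9.57850496e-01] 348.1065404756313
16 T [[-0.76, -0.9, 0.01], [-0.75, -0.9, 0.0], [-0.74, -0.92, 0.01], [-0.73, -0.92, 0.01], [-0.71, -0.93, 0.01], [-0.71, -0.94, 0.0], [-0.69, -0.95, 0.01], [-0.68, -0.96, 0.01], [-0.67, -0.97, 0.01], [-0.66, -0.97, 0.0], [-0.64, -0.99, 0.01], [-0.64, -0.99, 0.01], [-0.62, -1.0, 0.0], [-0.6, -1.0, 0.01], [-0.6, -1.02, 0.01], [-0.58, -1.02, 0.01]] 
  W [[0.0, 0.0, -0.12], [0.0, 0.0, -0.13], [0.0, 0.0, -0.12], [0.0, 0.0, -0.12], [0.0, 0.0, -0.12], [0.0, 0.0, -0.13], [0.0, 0.0, -0.12], [0.0, 0.0, -0.12], [0.0, 0.0, -0.13], [0.0, 0.0, -0.12], [0.0, 0.0, -0.12], [0.0, 0.0, -0.13], [0.0, 0.0, -0.12], [0.0, 0.0, -0.12], [0.0, 0.0, -0.12], [0.0, 0.0, -0.13]]
```

>>> play_rows(translation=[[-0.76, -0.9, 0], [-0.75, -0.9, 0], [-0.74, -0.92, 0], [-0.73, -0.92, 0], [-0.71, -0.93, 0], [-0.71, -0.94, 0], [-0.69, -0.95, 0], [-0.68, -0.96, 0]], twist=[[0, 0, -0.12], [0, 0, -0.13], [0, 0, -0.12], [0, 0, -0.12], [0, 0, -0.12], [0, 0, -0.13], [0, 0, -0.12], [0, 0, -0.12]], gripper=[0.1, 0.1, 0.1, 0.1, 0.1, 0.1, 0.1, 0.1])

```text
time: 1.65
tool_pos: [0.3261, 0.147, 0.405]
ee_rot: [3.141, 0.001, 2.844]
wrist_force: [0.8, 0.2, 0.9]
width: 0.0517
finger_force: 0.0
```

>>> play_rows(translation=[[-0.67, -0.97, 0], [-0.66, -0.97, 0], [-0.64, -0.99, 0], [-0.64, -0.99, 0], [-0.62, -1, 0], [-0.6, -1, 0], [-0.6, -1, 0], [-0.58, -1, 0]], twist=[[0, 0, -0.13], [0, 0, -0.12], [0, 0, -0.12], [0, 0, -0.13], [0, 0, -0.12], [0, 0, -0.12], [0, 0, -0.12], [0, 0, -0.13]], gripper=[0.1, 0.1, 0.1, 0.1, 0.1, 0.1, 0.1, 0.1])

```text
time: 2.45
tool_pos: [0.4402, -0.2106, 0.4048]
ee_rot: [3.142, 0.001, 2.942]
wrist_force: [0.5, -0.5, -0.2]
width: 0.0514
finger_force: 0.0
```

Run:
```python
from h import *
import cv2
o=robot.get_obs();print(o['time'],o['tool_pos'],o['ee_rot'],o['width'],o['joint_positions'])
im=robot.snapshot('wrist');cv2.imwrite("pics/w1.png",im[:,:,::-1]);m=robot.camera_model('wrist')
for n in ("wheel_left_hub","wheel_middle_hub","wheel_right_hub","lid_handle"):
    r=robot.spot_point(n,'wrist');print(n,[(np.round(d['centre'],4),round(d['score'],2)) for d in r[:2]])
```

```text
2.45 [ 0.44020865 -0.21063712  0.40484537] [3.14151673e+00 7.88254599e-04 2.94158013e+00] 0.051380562102071474 [-5.62648010e-01 -5.18678773e-02  1.51166326e+00  3.52751706e-04
  1.68108720e+00 -1.93339289e+00]
wheel_left_hub [(array([ 0.4874, -0.1427,  0.0465]), 0.66)]
wheel_middle_hub [(array([ 0.4702, -0.2122,  0.0444]), 0.76)]
wheel_right_hub [(array([ 0.4537, -0.2784,  0.05  ]), 0.95), (array([ 0.4672, -0.2143,  0.0445]), 0.71)]
lid_handle [(array([ 0.5746, -0.2335,  0.0769]), 0.67)]
```

View pics/w1.png

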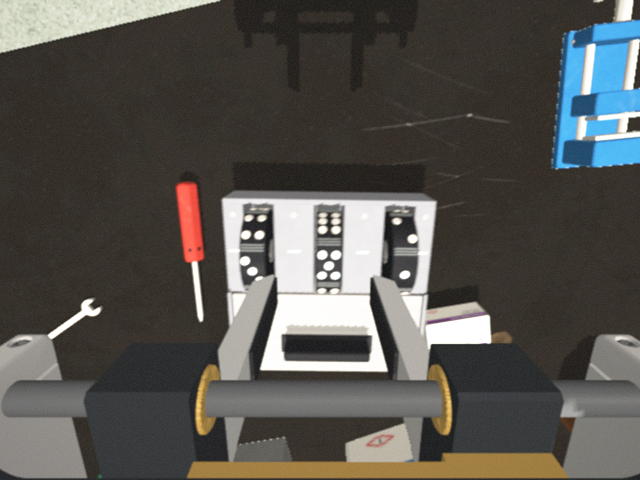

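The wrist image is turned 180°, so the right wheel is at (257,250), the middle at (329,250) and the left at (402,250). Right shows 4 in front and 3 behind, and middle shows 6 in front and 5 behind. I'll unwrap the rims to measure the angles.

```bash
cat >> h.py <<'E'
import cv2
def fit(P):
    B=np.array([[-.05,.07],[-.05,0],[-.05,-.07],[.055,0]]);P=np.array(P)[:,:2]
    b=B-B.mean(0);q=P-P.mean(0);th=np.arctan2((b[:,0]*q[:,1]-b[:,1]*q[:,0]).sum(),(b*q).sum())
    M=np.array([[np.cos(th),-np.sin(th)],[np.sin(th),np.cos(th)]]);o=P.mean(0)-M@B.mean(0)
    return o,th,P-(B@M.T+o)
def strips(im,m,o,th,lo=-70,hi=70):
    """unwrap rims: rows=angle from top (deg, + toward robot=front), cols=y left->right"""
    out=[];a=np.radians(np.arange(hi,lo,-.5))[::-1]
    for hy in (.07,0,-.07):
        y=np.linspace(.013,-.013,120);A,Y=np.meshgrid(a,y,indexing='ij')
        X=np.stack([-.05-.042*np.sin(A),hy+Y,.046+.042*np.cos(A)],-1).reshape(-1,3)
        W=X.copy();W[:,0]=o[0]+np.cos(th)*X[:,0]-np.sin(th)*X[:,1];W[:,1]=o[1]+np.sin(th)*X[:,0]+np.cos(th)*X[:,1]
        uv=cv2.projectPoints(W,np.array(m['rvec'],float),np.array(m['tvec'],float),np.array(m['camera_matrix'],float),None)[0].reshape(A.shape+(2,)).astype(np.float32)
        s=cv2.remap(im,uv[...,0].copy(),uv[...,1].copy(),cv2.INTER_LINEAR)
        s=cv2.resize(s,(160,560));
        for d in range(lo,hi,10):
            r=int((d-lo)/(hi-lo)*560);cv2.line(s,(0,r),(12 if d else 160,r),(255,0,0),1);cv2.putText(s,str(d),(14,r+4),0,.35,(255,0,0),1)
        out.append(s)
    return np.hstack(out)[:,:,::-1]
E
python3 - <<'E'
from h import *
o,th,res=fit([(.4855,-.141),(.470,-.2118),(.4549,-.2785),(.5738,-.233)]);print(o,th,res)
im=cv2.imread('pics/w1.png')[:,:,::-1].copy();m=robot.camera_model('wrist')
cv2.imwrite('pics/s1.png',strips(im,m,o,th))
E
```

```text
[ 0.51924377 -0.22118493] -0.21685055764846362 [[ 2.43717170e-05  1.06658722e-03]
 [-4.14777366e-04 -1.37281909e-03]
 [-4.53926449e-04  2.87774596e-04]
 [ 8.44332099e-04  1.84572814e-05]]
```

View pics/s1.png

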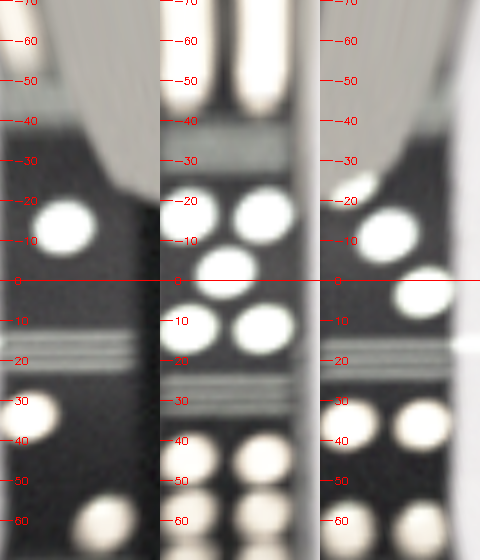

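The unwrapped rims, as degrees from the top with + towards the robot, give left: 2 at +47.5°. Middle: 5 at -1.5°, so 4 is at -61.5°. Right: 3 at -11.5°. The strokes needed are left 47.5° away from the robot, middle 61.5° towards it, and right 11.5° towards it. I'll start with the middle wheel.

```bash
cat >> h.py <<'E'
O=np.array([0.51924,-0.22118]);TH=-.21685
RB=Ro.from_euler('z',TH)
def grip(hy,a,r):
    rad=np.array([-np.sin(a),0,np.cos(a)]);p=np.array([-.05,hy,.046])+rad*r
    S=np.stack([np.cross([0,1,0],-rad),[0,1,0],-rad],1)
    return RB.apply(p)+np.r_[O,0],RB*Ro.from_matrix(S)
E
python3 - <<'E'
from h import *
p,R=pose()
rows(p,R,[grip(0,-.535,.285)+(None,)])
E
```

```text
6 T [[-0.73, 0.01, 0.47], [-0.77, 0.0, 0.41], [-0.81, 0.01, 0.33], [-0.83, 0.02, 0.26], [-0.85, 0.01, 0.19], [-0.86, 0.02, 0.11]] 
  W [[-0.01, 0.89, 0.03], [-0.0, 0.89, 0.03], [-0.01, 0.89, 0.02], [-0.0, 0.89, 0.03], [-0.01, 0.89, 0.03], [-0.0, 0.89, 0.03]]
```

>>> play_rows(translation=[[-0.73, 0.01, 0.47], [-0.77, 0, 0.41], [-0.81, 0.01, 0.33], [-0.83, 0.02, 0.26], [-0.85, 0.01, 0.19], [-0.86, 0.02, 0.11], [0, 0, 0]], twist=[[0, 0.89, 0.03], [0, 0.89, 0.03], [0, 0.89, 0.03], [0, 0.89, 0.03], [0, 0.89, 0.03], [0, 0.89, 0.03], [0, 0, 0]], gripper=[0.1, 0.1, 0.1, 0.1, 0.1, 0.1, 0.1])

```text
time: 3.4
tool_pos: [0.6151, -0.2402, 0.2823]
ee_rot: [-3.14, -0.547, 2.928]
wrist_force: [-0.1, 0.3, -0.7]
width: 0.0518
finger_force: 0.0
```

Run:
```python
from h import *
p,R=pose();q,S=grip(0,-.535,.285)
print(R.inv().apply(q-p),(R.inv()*S).as_rotvec(),robot.get_obs()['width'])
rows(p,R,[grip(0,-.535,.215)+(None,)])
```

```text
[ 0.00669319 -0.00206307 -0.00636936] [-0.00297314 -0.01170697  0.00252578] 0.05182149300646143
2 T [[0.07, -0.02, 0.8], [0.08, -0.03, 0.79]] 
  W [[-0.01, -0.06, 0.01], [-0.02, -0.06, 0.02]]
```

>>> play_rows(translation=[[0.07, -0.02, 0.8], [0.08, -0.03, 0.79], [0, 0, 0], [0, 0, 0]], twist=[[-0.01, -0.06, 0], [-0.01, -0.06, 0], [0, 0, 0], [0, 0, 0]], gripper=[0.1, 0.1, 0.1, 0.1])

```text
time: 3.8
tool_pos: [0.5753, -0.2352, 0.2421]
ee_rot: [-3.138, -0.52, 2.923]
wrist_force: [0.5, -0.3, 0.5]
width: 0.0517
finger_force: 0.0
```

Run:
```python
from h import *
p,R=pose();q,S=grip(0,-.535,.215)
print(R.inv().apply(q-p)*1000,(R.inv()*S).as_rotvec(),robot.get_obs()['wrist_force'])
im=robot.snapshot('wrist');cv2.imwrite('pics/w2.png',im[:,:,::-1])
```

```text
[-7.17030886  1.65771719  8.70809328] [-0.00274868  0.01534883 -0.00184699] [ 0.49238743 -0.29825973  0.48267862]
```

View pics/w2.png

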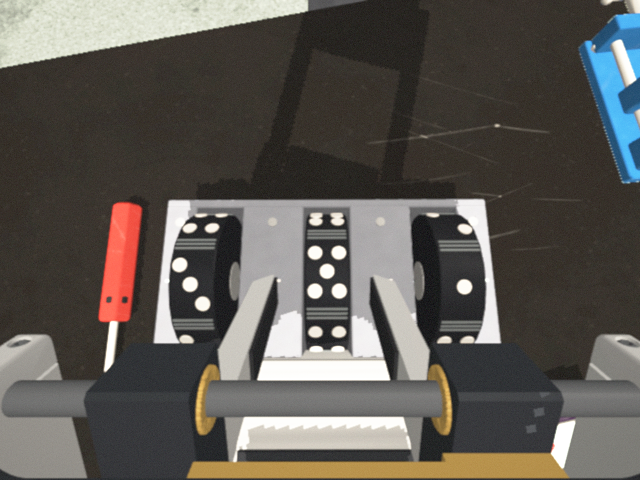

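The fingers (240–275 and 375–410, row 300) straddle the middle wheel at (328,280) symmetrically. I'll seat them and close.

>>> play_rows(translation=[[-0.18, 0.04, 0.22], [0, 0, 0], [0, 0, 0], [0, 0, 0], [0, 0, 0], [0, 0, 0], [0, 0, 0]], twist=[[-0.03, 0.15, -0.02], [0, 0, 0], [0, 0, 0], [0, 0, 0], [0, 0, 0], [0, 0, 0], [0, 0, 0]], gripper=[0.1, 0.1, 0.1, -1, -1, -1, -1])

```text
time: 4.55
tool_pos: [0.5778, -0.2348, 0.2286]
ee_rot: [3.139, -0.537, 2.925]
wrist_force: [-0.4, -0.6, 0.3]
width: 0.0238
finger_force: 30.0
```

Run:
```python
from h import *
p,R=pose();q,S=grip(0,-.535,.215)
print(R.inv().apply(q-p)*1000,(R.inv()*S).as_rotvec())
```

```text
[ 1.6629552   0.74536394 -1.77578273] [ 2.08000390e-03 -1.81224395e-03  5.73889406e-05]
```

>>> play_rows(translation=[[0.52, 0, 0.025], [0.52, 0, 0.025], [0.52, 0, 0.025], [0.52, 0, 0.025], [0.52, 0, 0.025], [0, 0, 0], [0, 0, 0]], twist=[[0, -0.975, 0], [0, -0.975, 0], [0, -0.975, 0], [0, -0.975, 0], [0, -0.975, 0], [0, 0, 0], [0, 0, 0]], gripper=[-1, -1, -1, -1, -1, -1, -1])

```text
time: 5.25
tool_pos: [0.4811, -0.2134, 0.2575]
ee_rot: [3.14, -0.047, 2.924]
wrist_force: [4.0, 0.3, -7.4]
width: 0.0236
finger_force: 30.0
```

Run:
```python
from h import *
p,R=pose();q,S=grip(0,-.535+.4875,.215)
print(R.inv().apply(q-p)*1000,(R.inv()*S).as_rotvec(),robot.get_obs()['wrist_torque'])
```

```text
[ 1.00635285  0.6244642  -3.25669459] [ 0.00139942  0.00098702 -0.00102503] [-0.1764119  -1.00385809  0.09285886]
```

>>> play_rows(translation=[[0.52, 0, 0.01], [0.52, 0, 0.01], [0.52, 0, 0.01], [0.52, 0, 0.02], [0.52, 0, 0.02], [0.52, 0, 0.02], [0, 0, 0], [0, 0, 0]], twist=[[0, -0.975, 0], [0, -0.975, 0], [0, -0.975, 0], [0, -0.975, 0], [0, -0.975, 0], [0, -0.975, 0], [0, 0, 0], [0, 0, 0]], gripper=[-1, -1, -1, -1, -1, -1, -1, -1])

```text
time: 6.05
tool_pos: [0.3628, -0.1872, 0.227]
ee_rot: [3.139, 0.531, 2.921]
wrist_force: [16.3, -7.7, -22.7]
width: 0.024
finger_force: 30.0
```

Run:
```python
from h import *
p,R=pose();a=-.535+.4875+.585;q,S=grip(0,a,.215)
print(R.inv().apply(q-p)*1000,(R.inv()*S).as_rotvec(),robot.get_obs()['wrist_force'])
# after opening + retreat: to left wheel hover a=.415
rows(*grip(0,a,.285),[grip(.07,.415,.285)+(None,)])
```

```text
[-1.83991537  0.45119128 -3.19249096] [ 0.00062061 -0.00647511 -0.00331771] [ 16.28463538  -7.74089423 -22.7353384 ]
2 T [[-0.44, 0.88, 0.03], [-0.43, 0.87, -0.0]] 
  W [[0.0, 0.61, -0.0], [0.0, 0.61, -0.0]]
```

>>> play_rows(translation=[[0, 0, 0], [0, 0, 0], [0, 0, 0], [0, 0, -0.88], [0, 0, -0.95], [-0.44, 0.88, 0], [-0.43, 0.87, 0], [0, 0, 0]], twist=[[0, 0, 0], [0, 0, 0], [0, 0, 0], [0, 0, 0], [0, 0, 0], [0, 0.61, 0], [0, 0.61, 0], [0, 0, 0]], gripper=[0.1, 0.1, 0.1, 0.1, 0.1, 0.1, 0.1, 0.1])

```text
time: 6.85
tool_pos: [0.3747, -0.1154, 0.3142]
ee_rot: [3.141, 0.419, 2.93]
wrist_force: [-0.3, -0.6, -1.0]
width: 0.0515
finger_force: 0.0
```

>>> play_rows(translation=[[0, 0, 0], [0, 0, 0]], twist=[[0, 0, 0], [0, 0, 0]], gripper=[0.1, 0.1])

```text
time: 7.05
tool_pos: [0.3722, -0.1183, 0.3106]
ee_rot: [3.141, 0.413, 2.923]
wrist_force: [0.6, -0.0, 0.7]
width: 0.0517
finger_force: 0.0
```

Run:
```python
from h import *
p,R=pose();q,S=grip(.07,.415,.285)
print(R.inv().apply(q-p)*1000,(R.inv()*S).as_rotvec())
rows(p,R,[grip(.07,.415,.215)+(2,)])
```

```text
[0.83059088 1.15289696 3.82460705] [ 1.75014424e-05 -1.95589312e-03 -1.31206200e-03]
2 T [[0.01, 0.01, 0.92], [0.01, 0.02, 0.93]] 
  W [[0.0, -0.01, -0.01], [0.0, -0.01, -0.0]]
```

>>> play_rows(translation=[[0.01, 0.01, 0.92], [0.01, 0.02, 0.92], [0, 0, 0], [0, 0, 0], [0, 0, 0], [0, 0, 0], [0, 0, 0], [0, 0, 0]], twist=[[0, 0, 0], [0, 0, 0], [0, 0, 0], [0, 0, 0], [0, 0, 0], [0, 0, 0], [0, 0, 0], [0, 0, 0]], gripper=[0.1, 0.1, 0.1, 0.1, -1, -1, -1, -1])

```text
time: 7.85
tool_pos: [0.4011, -0.1235, 0.2445]
ee_rot: [-3.14, 0.416, 2.924]
wrist_force: [-2.6, -0.8, 3.0]
width: 0.0236
finger_force: 30.0
```

>>> play_rows(translation=[[-0.5, 0, 0.015], [-0.5, 0, 0.015], [-0.5, 0, 0.015], [-0.5, 0, 0.015], [0, 0, 0], [0, 0, 0]], twist=[[0, 0.92, 0], [0, 0.92, 0], [0, 0.92, 0], [0, 0.92, 0], [0, 0, 0], [0, 0, 0]], gripper=[-1, -1, -1, -1, -1, -1])

```text
time: 8.45
tool_pos: [0.4761, -0.1401, 0.2618]
ee_rot: [-3.141, 0.045, 2.924]
wrist_force: [-0.9, -4.0, -2.4]
width: 0.0241
finger_force: 30.0
```

Run:
```python
from h import *
p,R=pose();q,S=grip(.07,.415-.368,.215)
print(R.inv().apply(q-p)*1000,(R.inv()*S).as_rotvec())
```

```text
[0.61638795 0.1039366  1.04372689] [-0.00089793 -0.00190725 -0.00061523]
```

Next come five more rows (0.46 rad), then release and hover over the right wheel at a ≈ -0.1.

>>> play_rows(translation=[[-0.5, 0, 0.02], [-0.5, 0, 0.02], [-0.5, 0, 0.02], [-0.5, 0, 0.02], [-0.5, 0, 0.02], [0, 0, 0], [0, 0, 0]], twist=[[0, 0.92, 0], [0, 0.92, 0], [0, 0.92, 0], [0, 0.92, 0], [0, 0.92, 0], [0, 0, 0], [0, 0, 0]], gripper=[-1, -1, -1, -1, -1, -1, -1])

```text
time: 9.15
tool_pos: [0.5709, -0.1611, 0.2431]
ee_rot: [-3.141, -0.416, 2.924]
wrist_force: [-3.6, -2.8, -7.1]
width: 0.0239
finger_force: 30.0
```

Run:
```python
from h import *
p,R=pose();q,S=grip(.07,-.415,.215)
print(R.inv().apply(q-p)*1000,(R.inv()*S).as_rotvec())
q=p+R.apply([0,0,-.08])
rows(q,R,[grip(-.07,-.1,.295)+(None,)])
```

```text
[0.6599017  0.25198233 0.70065797] [ 0.00011002 -0.00060095 -0.00090738]
4 T [[0.57, -0.87, 0.1], [0.58, -0.88, 0.04], [0.59, -0.87, 0.01], [0.58, -0.88, -0.04]] 
  W [[-0.0, -0.79, -0.0], [-0.0, -0.79, -0.0], [-0.0, -0.79, -0.01], [-0.0, -0.79, 0.0]]
```

>>> play_rows(translation=[[0, 0, 0], [0, 0, 0], [0, 0, 0], [0, 0, -1], [0, 0, -1], [0.57, -0.87, 0.1], [0.58, -0.88, 0.04], [0.59, -0.87, 0]], twist=[[0, 0, 0], [0, 0, 0], [0, 0, 0], [0, 0, 0], [0, 0, 0], [0, -0.79, 0], [0, -0.79, 0], [0, -0.79, 0]], gripper=[0.1, 0.1, 0.1, 0.1, 0.1, 0.1, 0.1, 0.1])

```text
time: 9.95
tool_pos: [0.5139, -0.2559, 0.3373]
ee_rot: [-3.141, -0.171, 2.925]
wrist_force: [0.5, -0.2, 0.3]
width: 0.0518
finger_force: 0.0
```

>>> play_rows(translation=[[0.58, -0.88, -0.04], [0, 0, 0], [0, 0, 0], [0, 0, 0]], twist=[[0, -0.79, 0], [0, 0, 0], [0, 0, 0], [0, 0, 0]], gripper=[0.1, 0.1, 0.1, 0.1])

```text
time: 10.35
tool_pos: [0.4853, -0.2843, 0.3418]
ee_rot: [3.14, -0.098, 2.925]
wrist_force: [-0.8, -0.3, -0.1]
width: 0.0515
finger_force: 0.0
```

Run:
```python
from h import *
p,R=pose();q,S=grip(-.07,-.1,.295)
print(R.inv().apply(q-p)*1000,(R.inv()*S).as_rotvec())
rows(p,R,[grip(-.07,-.1,.215)+(3,)])
im=robot.snapshot('wrist');cv2.imwrite('pics/w3.png',im[:,:,::-1])
cv2.imwrite('pics/s3.png',strips(im,robot.camera_model('wrist'),O,TH))
```

```text
[ 0.80350989 -1.09840728  2.31923055] [0.00131958 0.0022472  0.000195  ]
3 T [[0.01, -0.01, 0.69], [0.01, -0.01, 0.68], [0.0, -0.01, 0.69]] 
  W [[0.0, 0.01, 0.0], [0.01, 0.0, 0.0], [0.0, 0.01, 0.0]]
```

View pics/s3.png

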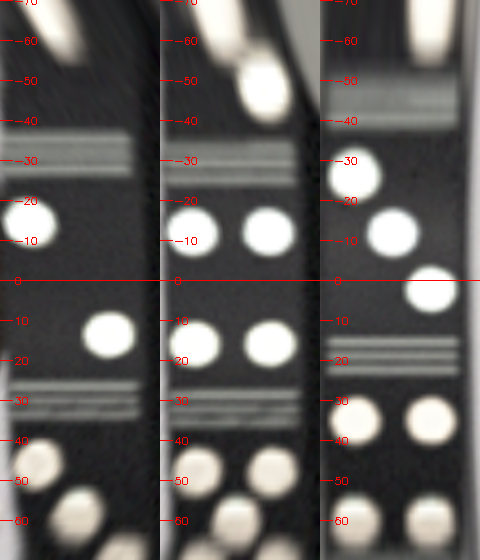

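Left shows 2 at about -1° and middle shows 4 at about +1.5°, both good. Right has 3 at -12°, so I'll roll it 0.21 rad towards the robot.

>>> play_rows(translation=[[0.01, -0.01, 0.69], [0.01, -0.01, 0.68], [0, -0.01, 0.69], [0, 0, 0], [0, 0, 0], [0, 0, 0], [0, 0, 0], [0, 0, 0]], twist=[[0, 0, 0], [0, 0, 0], [0, 0, 0], [0, 0, 0], [0, 0, 0], [0, 0, 0], [0, 0, 0], [0, 0, 0]], gripper=[0.1, 0.1, 0.1, 0.1, -1, -1, -1, -1])

```text
time: 11.2
tool_pos: [0.4766, -0.284, 0.2612]
ee_rot: [3.14, -0.096, 2.924]
wrist_force: [-0.4, -0.8, 3.9]
width: 0.0237
finger_force: 30.0
```

>>> play_rows(translation=[[0.375, 0, 0.01], [0.375, 0, 0.01], [0.375, 0, 0.01], [0, 0, 0], [0, 0, 0]], twist=[[0, -0.7, 0], [0, -0.7, 0], [0, -0.7, 0], [0, 0, 0], [0, 0, 0]], gripper=[-1, -1, -1, -1, -1])

```text
time: 11.7
tool_pos: [0.4325, -0.2744, 0.2608]
ee_rot: [3.14, 0.113, 2.924]
wrist_force: [2.5, 2.2, 3.1]
width: 0.024
finger_force: 30.0
```

>>> play_rows(translation=[[0, 0, 0], [0, 0, 0], [0, 0, 0], [0, 0, -0.9], [0, 0, -0.9], [0, 0, -0.9], [0, 0, 0], [0, 0, 0]], twist=[[0, 0, 0], [0, 0, 0], [0, 0, 0], [0, 0, 0], [0, 0, 0], [0, 0, 0], [0, 0, 0], [0, 0, 0]], gripper=[0.1, 0.1, 0.1, 0.1, 0.1, 0.1, 0.1, 0.1])

```text
time: 12.5
tool_pos: [0.4204, -0.2722, 0.3676]
ee_rot: [-3.141, 0.112, 2.924]
wrist_force: [-0.1, 0.7, -1.1]
width: 0.0516
finger_force: 0.0
```

Run:
```python
from h import *
p,R=pose()
im=robot.snapshot('wrist');cv2.imwrite('pics/w4.png',im[:,:,::-1])
cv2.imwrite('pics/s4.png',strips(im,robot.camera_model('wrist'),O,TH))
# closed fingertips in front of the handle: tips at z .058, box x=.055-.006-.024
q=RB.apply([.018,0,.062+.199])+np.r_[O,0];up=q+[0,0,.10]
rows(p,R,[(up,down(np.pi+TH),None),(q,down(np.pi+TH),None)])
```

```text
3 T [[-0.85, 0.59, 0.15], [-0.86, 0.6, 0.12], [-0.86, 0.59, 0.09]] 
  W [[-0.0, 0.37, -0.0], [-0.0, 0.38, -0.01], [-0.0, 0.37, -0.0]]
3 T [[0.0, 0.0, 0.83], [0.0, 0.0, 0.84], [0.0, 0.0, 0.83]] 
  W [[-0.0, 0.0, -0.0], [-0.0, 0.0, -0.0], [-0.0, 0.0, -0.0]]
```

View pics/s4.png

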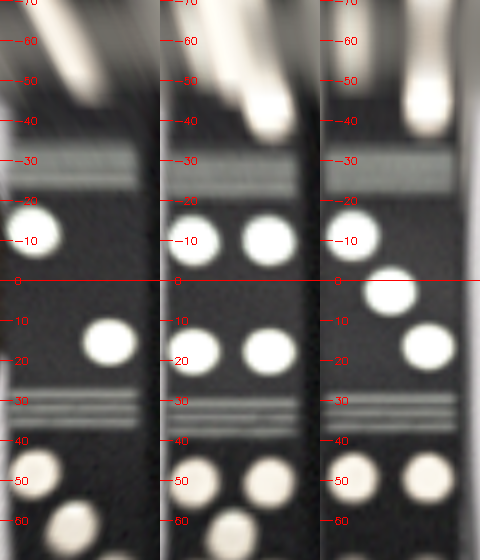

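The code stands at 2 (+2°), 4 (+4°) and 3 (+2.5°). Next I'll put the shut fingers down between the wheels and the handle.

>>> play_rows(translation=[[-0.85, 0.59, 0.15], [-0.86, 0.6, 0.12], [-0.86, 0.59, 0.09], [0, 0, 0], [0, 0, 0], [0, 0, 0]], twist=[[0, 0.37, 0], [0, 0.38, 0], [0, 0.37, 0], [0, 0, 0], [0, 0, 0], [0, 0, 0]], gripper=[-1, -1, -1, -1, -1, -1])

```text
time: 13.15
tool_pos: [0.5361, -0.2251, 0.3589]
ee_rot: [3.141, -0.003, 2.923]
wrist_force: [-0.0, 0.6, -0.3]
width: 0.0069
finger_force: 0.0
```

>>> play_rows(translation=[[0, 0, 0.8], [0, 0, 0.8], [0, 0, 0.8], [0, 0, 0], [0, 0, 0], [0, 0, 0]], twist=[[0, 0, 0], [0, 0, 0], [0, 0, 0], [0, 0, 0], [0, 0, 0], [0, 0, 0]], gripper=[-1, -1, -1, -1, -1, -1])

```text
time: 13.75
tool_pos: [0.537, -0.2255, 0.267]
ee_rot: [-3.141, 0.004, 2.923]
wrist_force: [0.4, -0.4, 0.5]
width: 0.0003
finger_force: 0.0
```

Run:
```python
from h import *
p,R=pose();print('box',RB.inv().apply(p-np.r_[O,0]),robot.get_obs()['width'])
rows(p,R,[(RB.apply([.113,0,.258])+np.r_[O,0],down(np.pi+TH),8)])
```

```text
box [ 0.01822253 -0.00039242  0.26696085] 0.0002943588097580001
8 T [[-0.3, 0.0, 0.03], [-0.29, 0.0, 0.03], [-0.3, 0.01, 0.03], [-0.29, -0.0, 0.03], [-0.3, -0.0, 0.02], [-0.3, -0.0, 0.03], [-0.29, 0.0, 0.03], [-0.3, 0.0, 0.03]] 
  W [[-0.0, 0.0, -0.0], [-0.0, 0.01, -0.0], [-0.0, 0.0, -0.01], [-0.0, 0.01, 0.0], [-0.0, 0.0, -0.0], [-0.0, 0.01, -0.0], [-0.0, 0.0, -0.0], [-0.01, 0.01, -0.01]]
```

>>> play_rows(translation=[[0, 0, 0.15], [0, 0, 0], [-0.3, 0, 0], [-0.3, 0, 0], [-0.3, 0, 0], [-0.3, 0, 0], [-0.3, 0, 0], [-0.3, 0, 0]], twist=[[0, 0, 0], [0, 0, 0], [0, 0, 0], [0, 0, 0], [0, 0, 0], [0, 0, 0], [0, 0, 0], [0, 0, 0]], gripper=[-1, -1, -1, -1, -1, -1, -1, -1])

```text
time: 14.55
tool_pos: [0.6071, -0.2402, 0.2589]
ee_rot: [3.141, -0.003, 2.924]
wrist_force: [-3.8, 0.3, 2.2]
width: 0.0004
finger_force: 1.7
```

>>> play_rows(translation=[[-0.25, 0, 0], [-0.15, 0, 0], [-0.1, 0, 0], [-0.05, 0, 0], [0, 0, 0], [0, 0, 0]], twist=[[0, 0, 0], [0, 0, 0], [0, 0, 0], [0, 0, 0], [0, 0, 0], [0, 0, 0]], gripper=[-1, -1, -1, -1, -1, -1])

```text
time: 15.15
tool_pos: [0.6278, -0.2449, 0.2583]
ee_rot: [3.141, -0.004, 2.924]
wrist_force: [-5.0, 2.3, 4.9]
width: 0.0005
finger_force: 2.9
```

Run:
```python
from h import *
p,R=pose();print('box',RB.inv().apply(p-np.r_[O,0]))
```

```text
box [1.11085089e-01 2.00266309e-04 2.58255951e-01]
```

>>> play_rows(translation=[[-0.08, 0, 0], [-0.05, 0, 0], [0, 0, 0], [0, 0, 0]], twist=[[0, 0, 0], [0, 0, 0], [0, 0, 0], [0, 0, 0]], gripper=[-1, -1, -1, -1])

```text
time: 15.55
tool_pos: [0.6301, -0.2455, 0.2582]
ee_rot: [3.14, -0.016, 2.923]
wrist_force: [-18.6, 4.3, 10.3]
width: 0.0002
finger_force: 9.3
```

The force has risen to 19 N, so the lid is at its stop. I'll back off, lift clear and check.

>>> play_rows(translation=[[0.3, 0, 0], [0.2, 0, 0], [0, 0, -0.9], [0, 0, -0.9], [0, 0, -0.9], [0.9, 0, -0.5], [0.9, 0, -0.5], [0.9, 0, 0]], twist=[[0, 0, 0], [0, 0, 0], [0, 0, 0], [0, 0, 0], [0, 0, 0], [0, 0, 0], [0, 0, 0], [0, 0, 0]], gripper=[-1, -1, -1, -1, -1, -1, -1, -1])

```text
time: 16.35
tool_pos: [0.5082, -0.2186, 0.4101]
ee_rot: [-3.14, 0.008, 2.924]
wrist_force: [0.0, 0.2, 0.3]
width: 0.0007
finger_force: 0.0
```

>>> play_rows(translation=[[0.8, 0, 0], [0.5, 0, 0], [0, 0, 0], [0, 0, 0]], twist=[[0, 0, 0], [0, 0, 0], [0, 0, 0], [0, 0, 0]], gripper=[-1, -1, -1, -1])

```text
time: 16.75
tool_pos: [0.4581, -0.2075, 0.4067]
ee_rot: [3.141, 0.002, 2.924]
wrist_force: [0.4, -0.9, 1.0]
width: 0.0004
finger_force: 0.0
```

Run:
```python
from h import *
im=robot.snapshot('wrist');s=strips(im,robot.camera_model('wrist'),O,TH)
for c in('side','top','wrist'):
    t=robot.snapshot(c)
    r=robot.spot_point('lid_handle',c)
    print(c,[(RB.inv().apply(np.array(d['centre'])-np.r_[O,0]).round(3),round(d['score'],2)) for d in r[:1]])
w=cv2.resize(im[:,:,::-1],(320,240));a=np.zeros((560,320,3),np.uint8);a[:240]=w;a[240:480]=cv2.resize(robot.snapshot('top')[:,:,::-1],(320,240))
cv2.imwrite('pics/f.png',np.hstack([s,a]))
```

```text
side [(array([0.128, 0.003, 0.074]), 0.63)]
top [(array([0.127, 0.001, 0.078]), 0.66)]
wrist []
```

View pics/f.png

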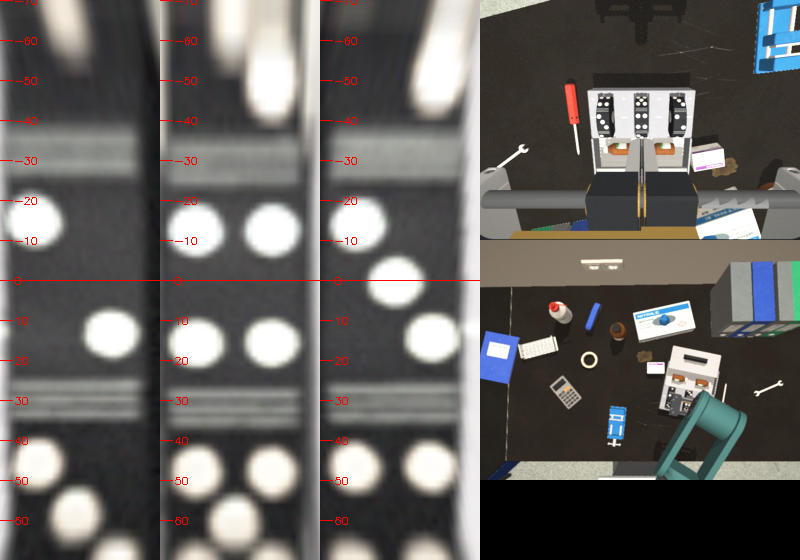

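The code still stands at 2, 4, 3, each within about 2°. The handle is at box x ≈ 0.127, so the lid is about 70 mm open, and the bystanders are where they were.

```bash
python3 -c "
from bench import robot
print(robot.close_job())"
```

```text
the job is handed in; nothing more can be done
None
```

The wheels stand at 2, 4, 3 (each within about 2° of straight up), the lid is pushed back to its stop (about 70 mm open), no bystander looked moved in the last picture, and the job was handed in at about 17 s; no verdict came back.

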